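# Rotate the seasoning rack and show the oldest tube's base to the code reader

## Task

Restock the seasoning rack: set the short loose tube down in its second pocket, let go of it, and only then do the same with the tall loose tube in the third pocket, counting pockets from the end with the upright tab. Then draw the oldest tube out of the first pocket and present it to the code reader: in the air, its flat base squarely facing the lens, centred, about ten centimetres from it and still. Finish while holding it there (do not put it down or let go), and leave the other things on the counter where they are.

Things in the scene. Friction and masses are not known exactly. Their poses are not given: they have to be found in the camera images.
- rack: White plastic rack, fixed, 76 mm (x) by 220 (y) by 50 high. Three round pockets 36 mm wide, 40 deep (2 mm chamfers) in a row along its y axis, 62 mm apart. An upright tab, 50 mm wide, 8 thick, 85 high, stands at its +y end: the pocket beside it is the first, the middle one second, the far one (-y) third. 1, 2, 3 dots on the -x rim mark them. Origin: centre of the underside; z up.
- pocket1 (a point): Centre of the floor of the rack's first pocket (next to the tab), 10 mm above the counter, 40 mm below the pocket's mouth. Holds the oldest tube at the start.
- pocket2 (a point): Centre of the floor of the rack's second (middle) pocket, 10 mm above the counter, 40 mm below its mouth. Empty at the start.
- pocket3 (a point): Centre of the floor of the rack's third pocket (farthest from the tab), 10 mm above the counter, 40 mm below its mouth. Empty at the start.
- tube_short: Short seasoning tube, loose on the counter, upright: metal cylinder 32 mm across, 90 mm tall, flat top (upper 34 mm is the steel cap, same width, closed tight). About 120 g. Stands alone left or right of the rack. Origin: centre of its underside; z runs up its axis to the cap.
- tube_tall: Tall seasoning tube, loose on the counter, upright: metal cylinder 32 mm across, 120 mm tall, the last 10 mm rounded to a dome (upper 34 mm is the cap). About 120 g. Stands alone on the other side of the rack from the short one. Origin: centre of its underside; z runs up its axis to the cap.
- tube_old: The oldest seasoning tube: metal cylinder 32 mm across, 105 mm tall, flat top (upper 34 mm is the cap); stands upright in the rack's first pocket, its base on the pocket floor, 65 mm of it showing above the rack. About 120 g. Origin: centre of its flat base; z runs up its axis to the cap.
- reader_head: Code reader: black round head, 68 mm across, 36 thick, with white light ring and lens, on a fixed grey stand (foot 100 by 90 mm), far right. Origin: centre of the lens face, 90 mm above the counter. Its z axis is the way the lens looks: up and leaning towards the robot, 0.45 rad (26 degrees) from vertical. Tube is square when its axis lies along this z axis, base towards the lens.
- salt: Bystander: white plastic salt cellar with a closed flip lid, 62 by 87 by 66 mm. Origin: centre of the underside.
- coaster: Bystander: round wooden coaster, 96 mm across, 9 mm thick. Origin: centre of the underside.
- cup: Bystander: glass cup on the coaster, 68 mm across, 85 mm tall. Origin: centre of the underside.
- turner: Bystander: green silicone turner, 290 mm long, lying between the robot and the rack, across the robot's front. Origin: on the counter under the tool.
- mill: Bystander: dark wooden pepper mill, 56 mm across, 114 mm tall, far left. Origin: centre of the underside.
- bowl: Bystander: small white bowl, 110 mm across, 42 mm tall, on the right. Origin: centre of the underside.

How it is judged:
On the way, in this order (a step that is already met when the one before it is completed fails the run):
1. the short tube stands in the second pocket, down on its floor, released (horizontal distance between tube_short and pocket2 below 0.008 m and z of tube_short in the frame of rack below 0.016 m and angle between tube_short's own z axis and vertical below 0.15 rad and contact force between the fingers and tube_short below 0.3 N), for 0.2 s.
2. then the tall tube stands in the third pocket, down on its floor, released, the short one still in place (horizontal distance between tube_tall and pocket3 below 0.008 m and z of each of tube_tall, tube_short in the frame of rack below 0.016 m and angle between each of tube_tall, tube_short's own z axis and vertical below 0.15 rad and contact force between the fingers and tube_tall below 0.3 N and horizontal distance between tube_short and pocket2 below 0.008 m), for 0.2 s.
3. then the oldest tube is drawn clear of the first pocket, the other two still in place (z of tube_old in the frame of rack above 0.055 m and horizontal distance between tube_short and pocket2 below 0.008 m and z of each of tube_short, tube_tall in the frame of rack below 0.016 m and angle between each of tube_short, tube_tall's own z axis and vertical below 0.15 rad and horizontal distance between tube_tall and pocket3 below 0.008 m), for 0.1 s.
At the end, for the whole second after the job is handed in: Short tube in pocket 2, tall in pocket 3 (base within 8 mm of centre and 6 mm of the floor, 0.15 rad of upright); oldest tube held by the fingers alone, still (under 20 mm/s), base 70 to 130 mm before the lens, within 20 mm of its axis each way, aligned within 0.2 rad (horizontal distance between tube_short and pocket2 below 0.008 m and z of each of tube_short, tube_tall in the frame of rack below 0.016 m and angle between each of tube_short, tube_tall's own z axis and vertical below 0.15 rad and horizontal distance between tube_tall and pocket3 below 0.008 m and x of tube_old in the frame of reader_head between -0.02 and 0.02 m and y of tube_old in the frame of reader_head between -0.02 and 0.02 m and z of tube_old in the frame of reader_head between 0.07 and 0.13 m and angle between the z axis of tube_old and the z axis of reader_head, either way round below 0.2 rad and angle between tube_old's own z axis and vertical below 1.2 rad and height (world z) of tube_old above 0.12 m and contact force between the fingers and tube_old above 1 N and contact force between tube_old and reader_head below 0.2 N and contact force between tube_old and rack below 0.2 N and linear speed of tube_old below 0.02 m/s); the arm keeps its last pose, push and grip.
It fails at once if another thing on the counter (salt cellar, coaster, cup, turner, mill, bowl) is pushed more than 30 mm from its place (distance of any of salt, coaster, cup, turner, mill, bowl from where it was at the start of the episode above 0.03 m).
It fails at once if the cup, mill or salt cellar is tipped over (angle between any of cup, mill, salt's own z axis and vertical above 0.5 rad).
It also fails if it takes over 72 s, if anything falls off the work surface, if the arm or the gripper's body presses on something with over 40 N, if the wrist force passes 120 N, or if a joint passes its speed limit or range.

## Robot

A 7-joint arm with a two-finger parallel gripper is mounted at the origin on the work surface. World frame = base frame: x ahead of the robot, y to its left, z up, the work surface at z = 0. Lengths are in m, angles in rad, forces in N, time in s.
With the tool pointing down it reaches from about 0.4 to 0.875 m from the base axis. Payload 6.5 kg.
Tool frame: the origin (TCP) lies midway between the tips of the shut fingers; the grasp point (between the pads) lies 19 mm behind it; z points along the fingers, y is the line along which they close (so a half turn about z gives the same grasp; the last joint's range is limited). The gripper opens to 88 mm and grips with 3 to 60 N. Pads are 18 mm wide; open, the fingers measure 123 mm over their backs; the gripper's body (75 mm by 187 mm) begins 45 mm behind the grasp point.
Start: joints at [-1.29, 0.536, -0.004, 1.538, 0.003, 1.067, -0.071], TCP at [0.221, 0.611, 0.239] pointing down, gripper open.
Joint ranges: [-2.7, 2.7], [-0.37, 2.16], [-1.27, 1.26], [0.24, 2.4], [-1.31, 4.45], [0.19, 1.91], [-2.76, 2.76]. Speed limits (rad/s): [2.39, 2.39, 3.14, 3.14, 3.14, 3.14, 3.14].

## Interface

Orientations are given as a unit quaternion [w, x, y, z].
In Python, from workcell import r gives the robot as it stands.
- The arm moves only by the tool apply_moves, never from a script. Its arguments are lists of equal length, an entry for each row: "travel": the shift along the tool's x, y, z in units of 30 mm (1.0 is 30 mm), a list of three; "rotation": the turn, a rotation vector about the tool's x, y, z in units of 5 degrees (1.0 is 5 degrees), a list of three; "jaw": the finger opening in mm, from 0 to 88.1. In form: {"travel": [[dx, dy, dz], ...], "rotation": [[wx, wy, wz], ...], "jaw": [jaw, ...]}. A call has 1 to 20 rows; each row is the pose to reach, as a shift and turn from the pose commanded when the call began, along the tool's axes at that moment; what a row does not reach only later rows make up. A row lasts 1/12 s, in which the tool goes at most 41.7 mm and 7.16 degrees, less where a joint would pass 70% of its speed; a pose out of reach is approached as far as the arm can. A call with a gripper value outside its range is refused whole. The fingers move at their own pace and stop on an object; "squeeze" is the grip in N (left out, the last holds). Time passes only in rows, so rows that repeat a pose let the fingers close. It gives the time, the measured TCP pose, the force, the opening and the grip force at its end, in the units of the state.
- r.observe(): the state, without advancing time (a new reading comes with each control period).
- r.camera(name): name is "scene" or "top" or "wrist"; returns the picture (384x512x3 uint8, red, green, blue); there is no depth.
- r.camera_info(name): a dict with "fx", "fy", "cx", "cy" (pixels), "origin" and "rotation" of the camera in the world. Camera axes: x right, y down, z forward; pixel columns grow to the right and rows downward; lengths in m; the calibration is good to about 2 mm. A picture is of the moment at which its call begins: read the wrist's pose just before it. camera_info takes no time and is no camera call; for the wrist camera it gives the pose at the moment of the call.
- r.sign_off(): hands the job in; it is judged then, once.
The state is a dict: "clock": time; "joints": joint angles; "dq": joint speeds; "tau": joint torques, N m; "eef_pos": TCP position; "orientation": TCP orientation; "ft_force": force on the tool from outside, world axes, zero at the start; "ft_torque": the same for the moment, N m; "gripper_width": finger opening in m; "grip_force": force on a finger pad.
Only numpy, scipy, OpenCV 4.12 (cv2) and the standard library are available. Lean on these libraries where they do the work, as an engineer would, in place of code of your own. Each camera call takes 0.05 s, during which the arm holds its last target. There are 200 camera calls.

## Working session

There is one attempt and no reset: what is moved stays moved. The work goes in short steps, Python scripts to look and compute and a tool call to move; the robot and the scene stay as the last step left them, time stands still between calls to the robot, and variables do not carry over. Pictures are saved under pics/ and viewed, at most 10 in all, crops included, and the job is handed in when it is done.

Besides the shell and the picture viewer there is one more tool, called as name(argument=value, ...) on one line, values as JSON. apply_moves: Moves the arm, as the interface text tells. Its arguments: {"type":"object","properties":{"travel":{"type":"array","items":{"type":"array","items":{"type":"number"}}},"rotation":{"type":"array","items":{"type":"array","items":{"type":"number"}}},"jaw":{"type":"array","items":{"type":"number"}},"squeeze":{"type":"number"}},"required":["travel","rotation","jaw"]}

```bash
mkdir -p pics; ls
python3 - <<'E'
from workcell import r
import cv2
o=r.observe();print({k:o[k] for k in('clock','eef_pos','orientation','gripper_width')})
for n in('top','scene'):
    cv2.imwrite(f'pics/{n}0.png',cv2.resize(r.camera(n)[:,:,::-1],(800,600),interpolation=cv2.INTER_CUBIC));print(n,r.camera_info(n))
E
```

```text
pics
{'clock': 0.0, 'eef_pos': array([0.22074556, 0.61070876, 0.23783955]), 'orientation': array([-8.29817758e-05,  1.72498253e-01,  9.85009435e-01, -8.71576869e-04]), 'gripper_width': 0.087884225155394}
top {'fx': 468.14073348115147, 'fy': 468.14073348115147, 'cx': 253.86493954606726, 'cy': 192.01168290978373, 'origin': array([ 0.46913282, -0.05047033,  1.43244552]), 'rotation': array([ 0.02525688, -0.70085252,  0.71186813, -0.0375714 ])}
scene {'fx': 436.6459753730789, 'fy': 436.6459753730789, 'cx': 260.8794590620012, 'cy': 192.8169480716177, 'origin': array([1.586417  , 0.13761203, 0.77312184]), 'rotation': array([-0.30468346,  0.55188808,  0.6873542 , -0.36073778])}
```

View pics/top0.png

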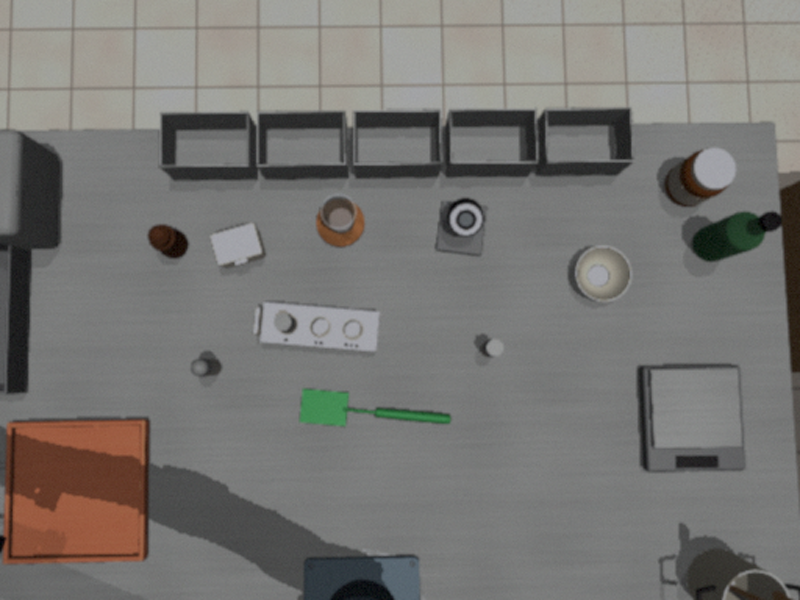

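View pics/scene0.png

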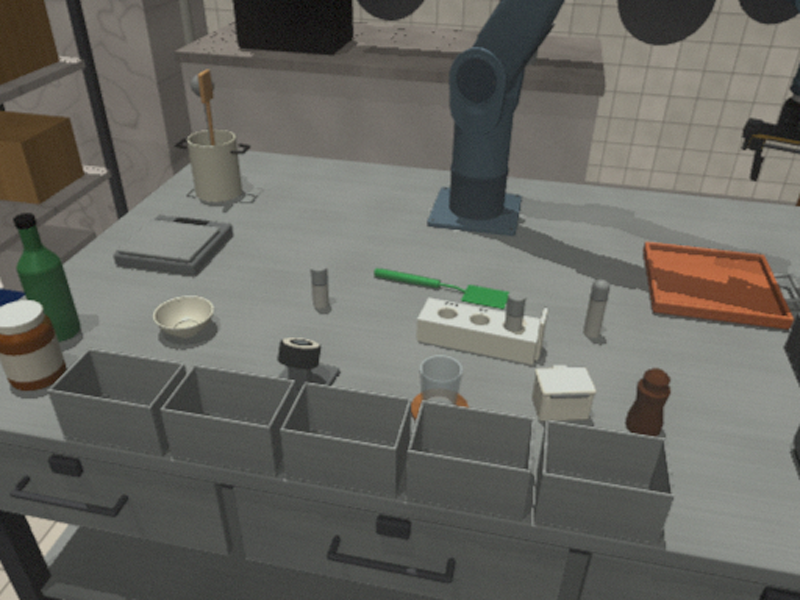

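The top view shows the rack with its tab at the left, near (257,320). The pockets are at (285,322) holding the old tube, (320,326) and (352,329). The short tube is at (493,347), the tall one at (201,367) and the reader at (465,218). The scene view agrees. Next I'll enlarge these to get precise positions.

```bash
cat > h.py <<'E'
import numpy as np, cv2
from scipy.spatial.transform import Rotation as R
from workcell import r
def rot(q): return R.from_quat(np.roll(np.asarray(q),-1))
def ray(ci,u,v):
    d=rot(ci['rotation']).apply([(u-ci['cx'])/ci['fx'],(v-ci['cy'])/ci['fy'],1.]); return np.array(ci['origin']),d
def at(ci,u,v,z):
    o,d=ray(ci,u,v); return o+d*(z-o[2])/d[2]
def proj(ci,p):
    c=rot(ci['rotation']).inv().apply(np.asarray(p)-ci['origin']); return np.stack([ci['fx']*c[...,0]/c[...,2]+ci['cx'],ci['fy']*c[...,1]/c[...,2]+ci['cy']],-1)
E
python3 - <<'E'
from h import *
im=r.camera('top')[:,:,::-1]
np.save('top.npy',im)
def c(u0,v0,w,h,s): return cv2.resize(im[v0:v0+h,u0:u0+w],(w*s,h*s),interpolation=cv2.INTER_CUBIC)
A=c(160,185,88,44,9)      # 792x396
B=np.hstack([c(115,220,36,33,6),c(300,210,36,33,6),c(275,122,40,33,6)])
out=np.zeros((600,800,3),np.uint8);out[:396,:792]=A;out[400:598,:B.shape[1]]=B
cv2.imwrite('pics/crops.png',out)
E
```

```text
(no output)
```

View pics/crops.png

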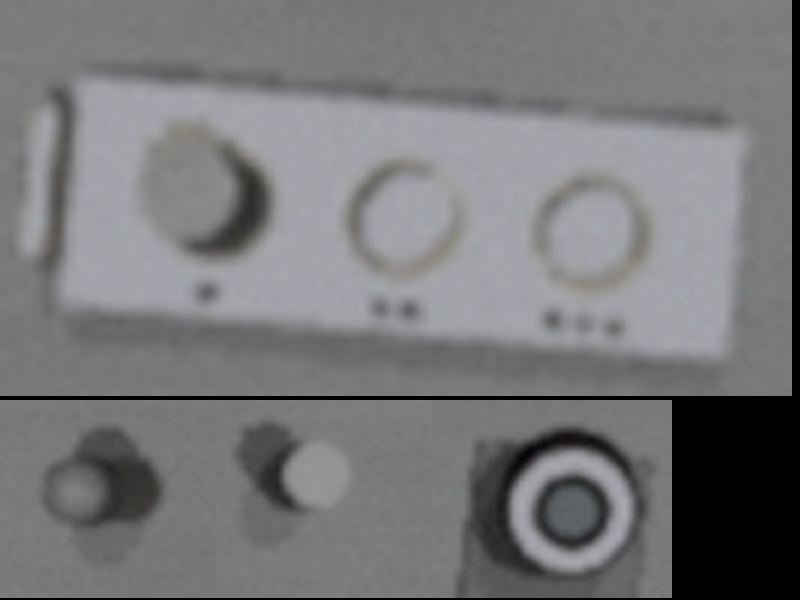

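Run:
```python
from h import *
np.set_printoptions(precision=4,suppress=True)
ci=r.camera_info('top')
def px(x,y,u0,v0,s): return u0+(x+.5)/s-.5, v0+(y+.5)/s-.5
C=np.array([at(ci,*px(x,y,160,185,9),.05) for x,y in[(78,73),(750,125),(727,355),(60,303)]])
ctr=C.mean(0); dy=(C[0]+C[3]-C[1]-C[2])/2; print('rack',ctr,'len',np.linalg.norm(dy),'yaw of y axis',np.degrees(np.arctan2(dy[1],dy[0]))-90)
e=dy/np.linalg.norm(dy)
print('pk1,2,3 from corners',ctr+.062*e,ctr,ctr-.062*e)
print('pk2 ring',at(ci,*px(406,218,160,185,9),.05),'pk3',at(ci,*px(592,232,160,185,9),.05))
print('old top',at(ci,*px(190,187,160,185,9),.115))
print('short',at(ci,*px(101,75,300,210,6),.09))
print('tall',at(ci,*px(76,90,115,220,6),.11))
print('lens',at(ci,*px(140,110,275,122,6),.09))
for n,p,z in[('bowl',(602,273),.042),('cup',(340,213),.085),('salt',(237,245),.066),('mill',(160,237),.11),('turner',(325,408),.01),('turnh',(450,419),.015)]:
    print(n,at(ci,(p[0]+.5)/1.5625-.5,(p[1]+.5)/1.5625-.5,z))
print(r.camera_info('wrist'))
```

```text
rack [0.5461 0.071  0.05  ] len 0.21996118280627427 yaw of y axis -5.333346765374245
pk1,2,3 from corners [0.5518 0.1328 0.05  ] [0.5461 0.071  0.05  ] [0.5403 0.0093 0.05  ]
pk2 ring [0.5446 0.0704 0.05  ] pk3 [0.5391 0.0095 0.05  ]
old top [0.5518 0.132  0.115 ]
short [ 0.4993 -0.2529  0.09  ]
tall [0.4724 0.2821 0.11  ]
lens [ 0.739  -0.2057  0.09  ]
bowl [ 0.6397 -0.4712  0.042 ]
cup [0.7542 0.0287 0.085 ]
salt [0.6996 0.224  0.066 ]
mill [0.7088 0.3548 0.11  ]
turner [0.3897 0.0655 0.01  ]
turnh [ 0.3649 -0.1744  0.015 ]
{'fx': 334.3928275051965, 'fy': 334.3928275051965, 'cx': 254.44821378811045, 'cy': 193.58664585055118, 'origin': array([0.1529, 0.6363, 0.3842]), 'rotation': array([0.1182, 0.8098, 0.5689, 0.0816])}
```

```bash
cat >> h.py <<'E'
YAW=np.radians(-5.3)
def tool(yaw=YAW,ax=None):
    # matrix whose z = ax (default down), y nearest to the heading yaw
    z=np.array([0,0,-1.]) if ax is None else np.array(ax)/np.linalg.norm(ax)
    y=np.array([np.cos(yaw),np.sin(yaw),0]); y-=z*(y@z); y/=np.linalg.norm(y)
    return R.from_matrix(np.column_stack([np.cross(y,z),y,z]))
def plan(p,T=None):
    o=r.observe(); Q=rot(o['orientation']); d=Q.inv().apply(np.array(p)-o['eef_pos'])
    w=(Q.inv()*(T or tool())).as_rotvec(degrees=True)
    print('clock',o['clock'],'travel',np.round(d/.03,2),'rot',np.round(w/5,2),'rows',np.linalg.norm(d)/.0417,np.linalg.norm(w)/7.16)
E
python3 -c "
from h import *
plan([.54,0,.26])"
```

```text
clock 0.15 travel [-16.93 -15.54  -0.71] rot [-1.000e-02  1.000e-02  1.509e+01] rows 16.53761803830682 10.535601700068952
```

apply_moves(travel=[[-16.93,-15.54,-0.71],[-16.93,-15.54,-0.71],[-16.93,-15.54,-0.71],[-16.93,-15.54,-0.71],[-16.93,-15.54,-0.71],[-16.93,-15.54,-0.71],[-16.93,-15.54,-0.71],[-16.93,-15.54,-0.71],[-16.93,-15.54,-0.71],[-16.93,-15.54,-0.71],[-16.93,-15.54,-0.71],[-16.93,-15.54,-0.71],[-16.93,-15.54,-0.71],[-16.93,-15.54,-0.71],[-16.93,-15.54,-0.71],[-16.93,-15.54,-0.71],[-16.93,-15.54,-0.71],[-16.93,-15.54,-0.71],[-16.93,-15.54,-0.71],[-16.93,-15.54,-0.71]], rotation=[[0,0,15.09],[0,0,15.09],[0,0,15.09],[0,0,15.09],[0,0,15.09],[0,0,15.09],[0,0,15.09],[0,0,15.09],[0,0,15.09],[0,0,15.09],[0,0,15.09],[0,0,15.09],[0,0,15.09],[0,0,15.09],[0,0,15.09],[0,0,15.09],[0,0,15.09],[0,0,15.09],[0,0,15.09],[0,0,15.09]], jaw=[88,88,88,88,88,88,88,88,88,88,88,88,88,88,88,88,88,88,88,88])

```text
clock: 1.82
eef_pos: [0.5395, 0.0015, 0.2596]
orientation: [-0.001, 0.739, 0.674, -0.0]
ft_force: [-0.5, 0.4, -0.5]
gripper_width: 0.0877
grip_force: 0.0
```

Run:
```python
from h import *
plan([.54,0,.26]); ci=r.camera_info('wrist'); im=r.camera('wrist')[:,:,::-1]
import pickle; pickle.dump(ci,open('w1.pkl','wb')); np.save('w1.npy',im)
cv2.imwrite('pics/w1.png',cv2.resize(im,(800,600),interpolation=cv2.INTER_CUBIC)); print(ci['origin'])
plan([.4993,-.2529,.2])
for q in[[.5454,.0708,.05],[.5396,.0091,.05]]: print(proj(ci,q)*1.5625)
```

```text
clock 1.8167 travel [-0.05  0.02 -0.01] rot [-0.01 -0.01  0.01] rows 0.03906198996380293 0.012942355784034494
[0.54735346 0.07462465 0.40584142]
clock 1.8667 travel [-8.59 -0.57  1.98] rot [-0.01 -0.01  0.02] rows 6.352123482694026 0.018859676057157507
[395.78317311 153.78105844]
[395.65548761 247.31491693]
```

View pics/w1.png

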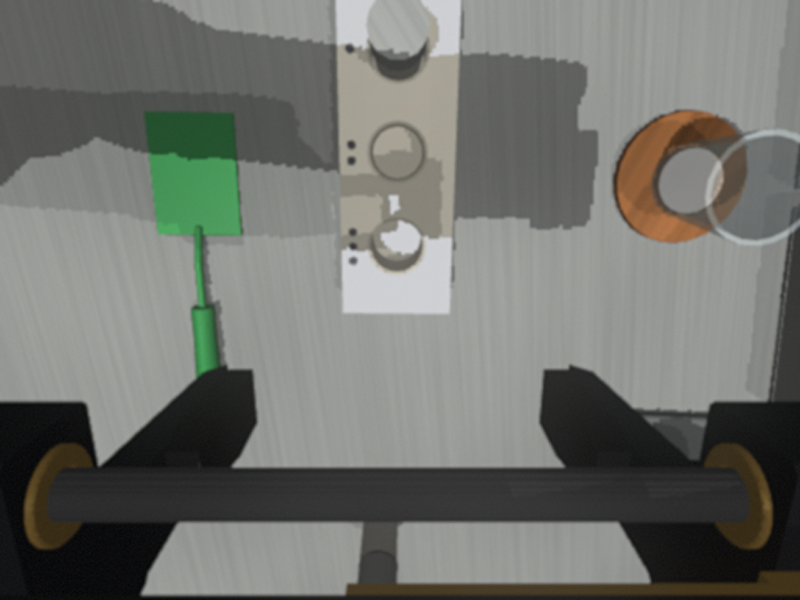

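The rack sits at about the expected place in the wrist view. The mouth of pocket 2 is at (398,152) and pocket 3 at (398,244), within 2 mm of the prediction, so I average the two estimates. Next I move over the short tube.

apply_moves(travel=[[-8.6,-0.57,1.9],[-8.6,-0.57,1.9],[-8.6,-0.57,1.9],[-8.6,-0.57,1.9],[-8.6,-0.57,1.9],[-8.6,-0.57,1.9],[-8.6,-0.57,1.9],[-8.6,-0.57,1.9],[-8.6,-0.57,1.9],[-8.6,-0.57,1.9]], rotation=[[0,0,0],[0,0,0],[0,0,0],[0,0,0],[0,0,0],[0,0,0],[0,0,0],[0,0,0],[0,0,0],[0,0,0]], jaw=[88,88,88,88,88,88,88,88,88,88])

```text
clock: 2.7
eef_pos: [0.5002, -0.2524, 0.203]
orientation: [-0.0, 0.738, 0.675, 0.001]
ft_force: [-0.3, -0.3, 0.4]
gripper_width: 0.0879
grip_force: 0.0
```

Run:
```python
from h import *
plan([.4993,-.2529,.051]); ci=r.camera_info('wrist'); im=r.camera('wrist')[:,:,::-1]
cv2.imwrite('pics/w2.png',cv2.resize(im,(800,600),interpolation=cv2.INTER_CUBIC)); print(r.observe()['eef_pos'])
p=np.array([.4993,-.2529,.09])
print(proj(ci,p)*1.5625, [(proj(ci,p+np.array(d))*1.5625).round(1) for d in([.016,0,0],[-.016,0,0],[0,.016,0],[0,-.016,0])])
```

```text
clock 2.7 travel [-0.03 -0.03  5.07] rot [ 0.   -0.02  0.03] rows 3.6453399099231274 0.027393590181117432
[ 0.50028635 -0.25232137  0.20311264]
[394.25413966 297.50029699] [array([425.2, 294.8]), array([363.4, 300.1]), array([391.4, 267.3]), array([397. , 326.7])]
```

View pics/w2.png

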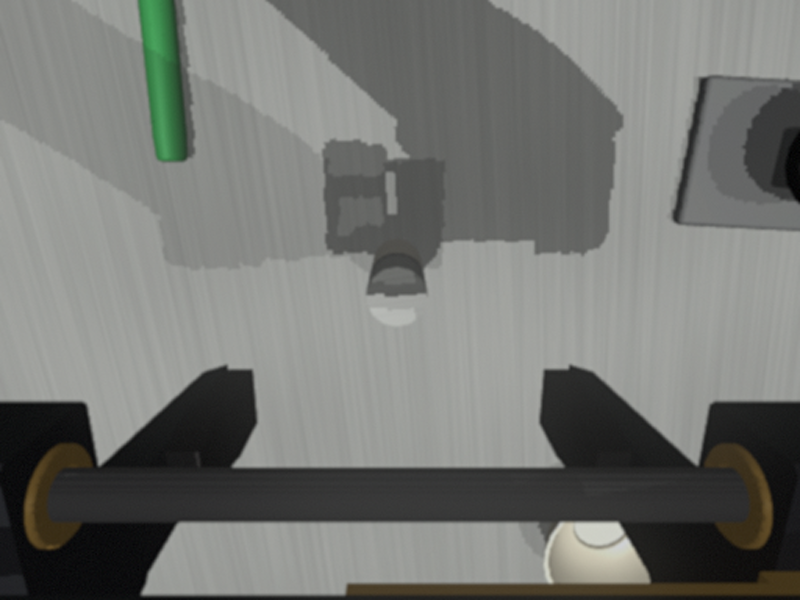

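The short tube's top is centred near (397,297), about 1.5 mm towards +x from the prediction and in line with the jaw's midpoint. The hover is good, so I go down and grip.

apply_moves(travel=[[0,0,5.07],[0,0,5.07],[0,0,5.07],[0,0,5.07],[0,0,5.07],[0,0,5.07],[0,0,5.07],[0,0,5.07],[0,0,5.07],[0,0,5.07],[0,0,5.07],[0,0,5.07],[0,0,5.07],[0,0,5.07],[0,0,5.07],[0,0,5.07],[0,0,5.07]], rotation=[[0,0,0],[0,0,0],[0,0,0],[0,0,0],[0,0,0],[0,0,0],[0,0,0],[0,0,0],[0,0,0],[0,0,0],[0,0,0],[0,0,0],[0,0,0],[0,0,0],[0,0,0],[0,0,0],[0,0,0]], jaw=[88,88,88,88,88,88,20,20,20,20,20,20,20,20,20,20,20], squeeze=20)

```text
clock: 4.17
eef_pos: [0.4992, -0.2551, 0.0509]
orientation: [-0.0, 0.739, 0.674, 0.0]
ft_force: [1.1, 0.4, 1.0]
gripper_width: 0.0314
grip_force: 20.0
```

apply_moves(travel=[[0,0,-2.5],[0,0,-4],[0,0,-5],[0,0,-5],[0,0,-5]], rotation=[[0,0,0],[0,0,0],[0,0,0],[0,0,0],[0,0,0]], jaw=[20,20,20,20,20])

```text
clock: 4.58
eef_pos: [0.5019, -0.2569, 0.2062]
orientation: [0.004, 0.739, 0.673, 0.002]
ft_force: [1.0, -1.0, -1.9]
gripper_width: 0.0313
grip_force: 20.0
```

```bash
python3 -c "
from h import *
print(r.observe()['eef_pos']);plan([.546,.0715,.17])"
```

```text
[ 0.50186334 -0.25688375  0.20619201]
clock 4.5833 travel [11.04  0.43  1.19] rot [ 0.1   0.03 -0.01] rows 7.992982110770643 0.07188117405963716
```

apply_moves(travel=[[11.0,0.43,0],[11.0,0.43,0],[11.0,0.43,0],[11.0,0.43,0],[11.0,0.43,0],[11.0,0.43,0],[11.0,0.43,0],[11.0,0.43,0.4],[11.0,0.43,1],[11.0,0.43,1],[11.0,0.43,1],[11.0,0.43,1],[11.0,0.43,1]], rotation=[[0,0,0],[0,0,0],[0,0,0],[0,0,0],[0,0,0],[0,0,0],[0,0,0],[0,0,0],[0,0,0],[0,0,0],[0,0,0],[0,0,0],[0,0,0]], jaw=[20,20,20,20,20,20,20,20,20,20,20,20,20])

```text
clock: 5.67
eef_pos: [0.543, 0.0706, 0.1715]
orientation: [0.0, 0.74, 0.673, 0.0]
ft_force: [-0.2, 0.1, -2.5]
gripper_width: 0.0312
grip_force: 20.0
```

Run:
```python
from h import *
plan([.546,.0715,.12]); o=r.observe(); ci=r.camera_info('wrist'); im=r.camera('wrist')[:,:,::-1]
np.save('w3.npy',im)
cv2.imwrite('pics/w3.png',cv2.resize(im,(800,600),interpolation=cv2.INTER_CUBIC)); print(o['eef_pos'])
Q=rot(o['orientation']); T=lambda v:o['eef_pos']+Q.apply(v)
print('pk2',proj(ci,np.array([.546,.0715,.05]))*1.5625,'pk3',proj(ci,np.array([.5402,.0098,.05]))*1.5625)
for n,z in(('top',-.039),('base',.051)):
  print(n,[(proj(ci,T([.016*np.cos(a),.016*np.sin(a),z]))*1.5625).round(0).tolist() for a in(0,1.57,3.14,-1.57)])
```

```text
clock 5.6667 travel [0.04 0.09 1.72] rot [ 0.01  0.   -0.03] rows 1.2384040941807062 0.025495161331183985
[0.54300947 0.07063498 0.17154753]
pk2 [401.11866282 289.52504499] pk3 [401.06539552 395.50865993]
top [[394.0, 411.0], [461.0, 471.0], [394.0, 528.0], [326.0, 471.0]]
base [[395.0, 300.0], [435.0, 338.0], [395.0, 375.0], [356.0, 338.0]]
```

View pics/w3.png

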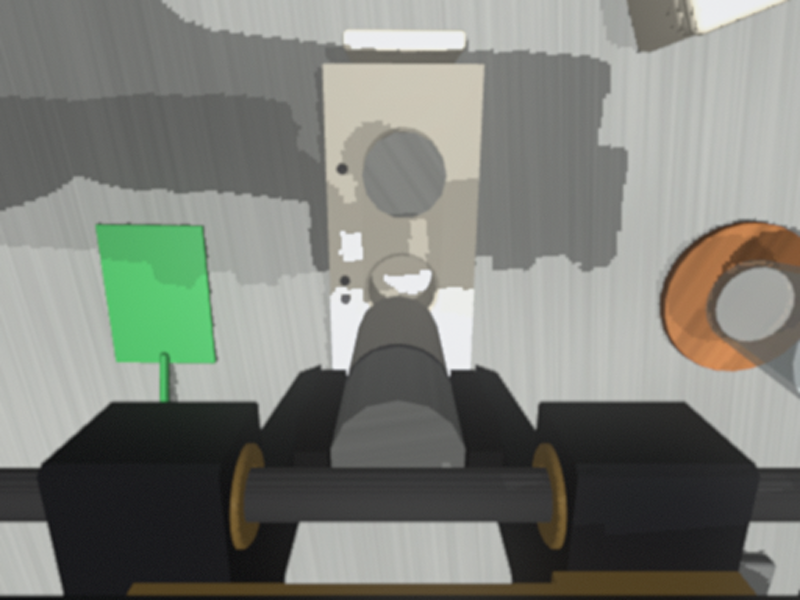

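The wrist view shows the held tube with its base edge at (399,296). The mouth of pocket 2 is centred near (403,287) and the old tube's top at (404,172). The gripped tube shows the wrist camera reads about 1.5 mm too far towards +x. I correct for that and lower the tube in two stages.

apply_moves(travel=[[0.03,0.09,1],[0.03,0.09,1.9],[0.03,0.09,1.9],[0.03,0.09,1.9],[0.03,0.09,1.9],[0.03,0.09,1.9]], rotation=[[0,0,0],[0,0,0],[0,0,0],[0,0,0],[0,0,0],[0,0,0]], jaw=[20,20,20,20,20,20])

```text
clock: 6.22
eef_pos: [0.5467, 0.0727, 0.1157]
orientation: [0.001, 0.739, 0.673, 0.001]
ft_force: [0.2, 1.2, -0.5]
gripper_width: 0.0311
grip_force: 20.0
```

```bash
python3 -c "
from h import *
print(r.observe()['eef_pos'],r.observe()['ft_force']);plan([.5456,.0714,.063])"
```

```text
[0.54667839 0.07271451 0.11570161] [ 0.15001529  1.17906058 -0.50660594]
clock 6.2167 travel [-0.05 -0.04  1.76] rot [ 0.03 -0.01 -0.01] rows 1.2644850505521323 0.0242932433635355
```

apply_moves(travel=[[-0.04,-0.03,0.2],[-0.04,-0.03,0.5],[-0.04,-0.03,0.8],[-0.04,-0.03,1.1],[-0.04,-0.03,1.4],[-0.04,-0.03,1.7],[-0.04,-0.03,1.8],[-0.04,-0.03,1.8]], rotation=[[0,0,0],[0,0,0],[0,0,0],[0,0,0],[0,0,0],[0,0,0],[0,0,0],[0,0,0]], jaw=[20,20,20,20,20,20,20,20])

```text
clock: 6.88
eef_pos: [0.5442, 0.0718, 0.0594]
orientation: [-0.0, 0.739, 0.673, -0.0]
ft_force: [-0.6, -2.2, -1.0]
gripper_width: 0.0316
grip_force: 20.0
```

apply_moves(travel=[[0,0,0],[0,0,0],[0,0,0],[0,0,0],[0,0,0],[0,0,0],[0,0,-1],[0,0,-2],[0,0,-3.5],[0,0,-4.7],[0,0,-4.7],[0,0,-4.7]], rotation=[[0,0,0],[0,0,0],[0,0,0],[0,0,0],[0,0,0],[0,0,0],[0,0,0],[0,0,0],[0,0,0],[0,0,0],[0,0,0],[0,0,0]], jaw=[70,70,70,70,70,70,70,70,70,70,70,70])

```text
clock: 7.88
eef_pos: [0.5459, 0.0722, 0.2032]
orientation: [0.001, 0.739, 0.674, 0.002]
ft_force: [-0.5, -0.5, -1.0]
gripper_width: 0.0698
grip_force: 0.0
```

Run:
```python
from h import *
plan([.4724,.2825,.2]); ci=r.camera_info('top'); im=r.camera('top')[:,:,::-1]; w=r.camera('wrist')[:,:,::-1]; ci2=r.camera_info('wrist')
a=cv2.resize(im[170:250,140:240],(400,320),interpolation=cv2.INTER_CUBIC); b=cv2.resize(w,(400,300))
out=np.zeros((600,800,3),np.uint8); out[:320,:400]=a; out[:300,400:]=b; cv2.imwrite('pics/p4.png',out)
print('short top if seated, wrist:',proj(ci2,np.array([.5456,.0715,.1]))*.78125)
```

```text
clock 7.8833 travel [ 6.75 -3.09  0.11] rot [ 0.05 -0.02 -0.  ] rows 5.342212814210179 0.0393467354741402
short top if seated, wrist: [199.92671671 151.94429178]
```

View pics/p4.png

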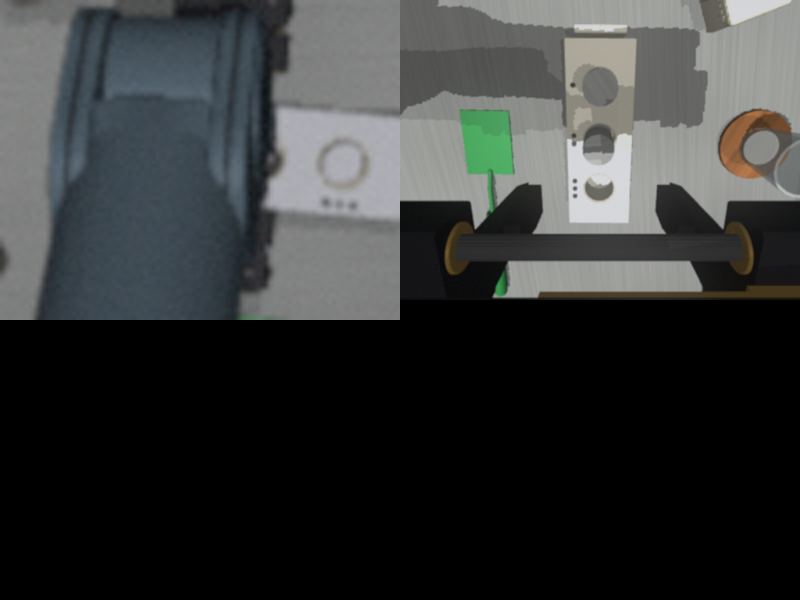

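The short tube stands in pocket 2, with its top at about (599,150) where a seated tube should appear. Now the tall tube.

apply_moves(travel=[[6.75,-3.09,0.1],[6.75,-3.09,0.1],[6.75,-3.09,0.1],[6.75,-3.09,0.1],[6.75,-3.09,0.1],[6.75,-3.09,0.1],[6.75,-3.09,0.1],[6.75,-3.09,0.1],[6.75,-3.09,0.1]], rotation=[[0,0,0],[0,0,0],[0,0,0],[0,0,0],[0,0,0],[0,0,0],[0,0,0],[0,0,0],[0,0,0]], jaw=[88,88,88,88,88,88,88,88,88])

```text
clock: 8.73
eef_pos: [0.471, 0.28, 0.1969]
orientation: [0.0, 0.74, 0.673, -0.001]
ft_force: [0.1, -0.9, 0.1]
gripper_width: 0.088
grip_force: 0.0
```

Run:
```python
from h import *
print(r.observe()['eef_pos']);plan([.4724,.2825,.066]); ci=r.camera_info('wrist'); w=r.camera('wrist')[:,:,::-1]
cv2.imwrite('pics/w5.png',cv2.resize(w,(800,600),interpolation=cv2.INTER_CUBIC))
p=np.array([.4724,.2825,.11])
print([(proj(ci,p+np.array(d))*1.5625).round(1) for d in([.016,0,0],[-.016,0,0],[0,.016,0],[0,-.016,0])],proj(ci,p-[0,-.016,.11])*1.5625)
```

```text
[0.47097967 0.27999645 0.19693507]
clock 8.7333 travel [0.1  0.04 4.36] rot [-0.01  0.03 -0.03] rows 3.1406882710120634 0.02729335882206765
[array([432.6, 302.5]), array([364.2, 308.7]), array([395.1, 272.3]), array([401.5, 337.6])] [395.97994661 233.59591182]
```

View pics/w5.png

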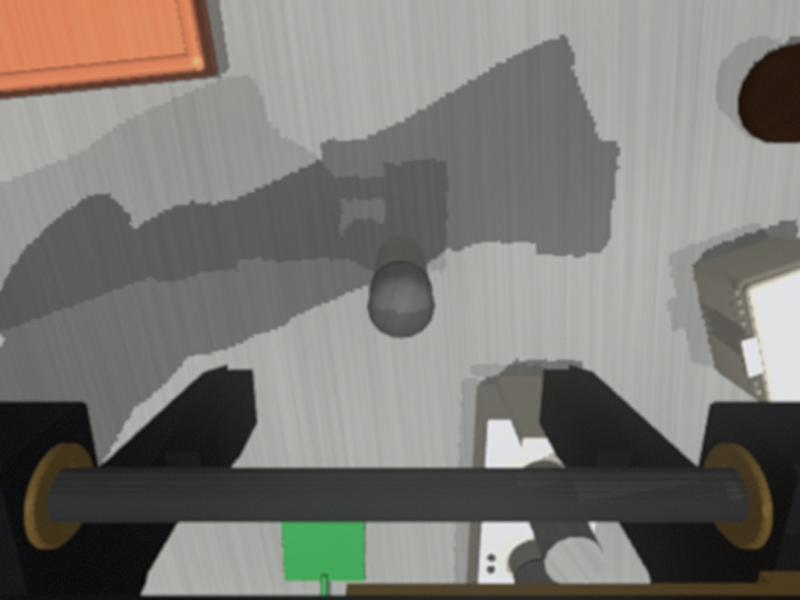

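The dome spans x 368–434 with its lower edge at y 337, which matches the prediction. I go down and grip.

apply_moves(travel=[[0.08,0.04,4.36],[0.08,0.04,4.36],[0.08,0.04,4.36],[0.08,0.04,4.36],[0.08,0.04,4.36],[0.08,0.04,4.36],[0.08,0.04,4.36],[0.08,0.04,4.36],[0.08,0.04,4.36],[0.08,0.04,4.36],[0.08,0.04,4.36],[0.08,0.04,4.36],[0.08,0.04,4.36],[0.08,0.04,4.36],[0.08,0.04,4.36],[0.08,0.04,2],[0.08,0.04,0],[0.08,0.04,-0.3],[0.08,0.04,-0.3],[0.08,0.04,-0.3]], rotation=[[0,0,0],[0,0,0],[0,0,0],[0,0,0],[0,0,0],[0,0,0],[0,0,0],[0,0,0],[0,0,0],[0,0,0],[0,0,0],[0,0,0],[0,0,0],[0,0,0],[0,0,0],[0,0,0],[0,0,0],[0,0,0],[0,0,0],[0,0,0]], jaw=[88,88,88,88,88,20,20,20,20,20,20,20,20,20,20,20,20,20,20,20], squeeze=20)

```text
clock: 10.45
eef_pos: [0.4745, 0.2855, 0.2109]
orientation: [0.0, 0.739, 0.673, 0.004]
ft_force: [0.4, 0.3, -2.1]
gripper_width: 0.0314
grip_force: 20.0
```

```bash
python3 -c "
from h import *
print(r.observe()['eef_pos']);plan([.5396,.0095,.21])"
```

```text
[0.47449213 0.28552461 0.21086353]
clock 10.45 travel [-8.96  3.02 -0.  ] rot [ 0.06 -0.06 -0.01] rows 6.800976294659444 0.05811296091927495
```

apply_moves(travel=[[-8.9,3.02,0],[-8.9,3.02,0],[-8.9,3.02,0],[-8.9,3.02,0],[-8.9,3.02,0],[-8.9,3.02,0],[-8.9,3.02,0],[-8.9,3.02,0],[-8.9,3.02,1],[-8.9,3.02,1],[-8.9,3.02,1],[-8.9,3.02,1],[-8.9,3.02,1]], rotation=[[0,0,0],[0,0,0],[0,0,0],[0,0,0],[0,0,0],[0,0,0],[0,0,0],[0,0,0],[0,0,0],[0,0,0],[0,0,0],[0,0,0],[0,0,0]], jaw=[20,20,20,20,20,20,20,20,20,20,20,20,20])

```text
clock: 11.53
eef_pos: [0.538, 0.0107, 0.1775]
orientation: [0.0, 0.739, 0.674, 0.0]
ft_force: [0.1, -0.7, -1.8]
gripper_width: 0.0314
grip_force: 20.0
```

Run:
```python
from h import *
o=r.observe();print(o['eef_pos']);plan([.5398,.0098,.13]); ci=r.camera_info('wrist'); w=r.camera('wrist')[:,:,::-1]
cv2.imwrite('pics/w6.png',cv2.resize(w,(800,600),interpolation=cv2.INTER_CUBIC))
Q=rot(o['orientation']); T=lambda v:o['eef_pos']+Q.apply(v)
print('pk3',proj(ci,np.array([.5398,.0098,.05]))*1.5625,'short top',proj(ci,np.array([.5456,.0715,.1]))*1.5625)
for n,z in(('base',.066),):
  print(n,[(proj(ci,T([.016*np.cos(a),.016*np.sin(a),z]))*1.5625).round(0).tolist() for a in(0,1.57,3.14,-1.57)])
```

```text
[0.53801075 0.01065227 0.17749089]
clock 11.5333 travel [-0.02  0.06  1.58] rot [ 0.01 -0.    0.01] rows 1.1398615892481683 0.0067020607714854685
pk3 [399.18656882 290.00015773] short top [400.06350078 177.97856687]
base [[395.0, 290.0], [433.0, 326.0], [396.0, 360.0], [358.0, 326.0]]
```

View pics/w6.png

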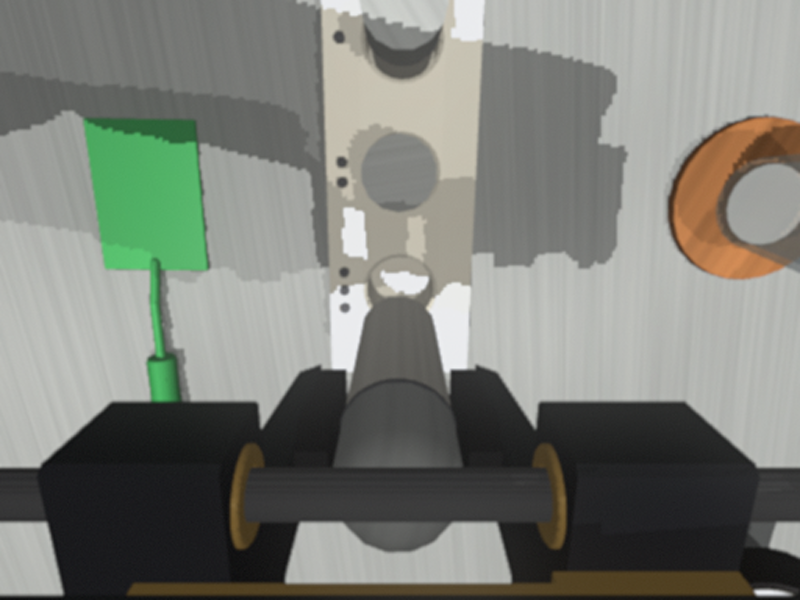

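The base edge of the held tube is at (399,297), so it sits about 3 mm towards -y in the jaw. The mouth of pocket 3 is at (401,286) and the seated short tube's top at (400,171). I shift to correct and lower in stages.

apply_moves(travel=[[0.15,0.04,0.7],[0.15,0.04,1.45],[0.15,0.04,1.45],[0.15,0.04,1.45],[0.15,0.04,1.45],[0.15,0.04,1.45],[0.15,0.04,1.45]], rotation=[[0,0,0],[0,0,0],[0,0,0],[0,0,0],[0,0,0],[0,0,0],[0,0,0]], jaw=[20,20,20,20,20,20,20])

```text
clock: 12.17
eef_pos: [0.5402, 0.0144, 0.1346]
orientation: [0.001, 0.739, 0.673, 0.001]
ft_force: [-0.3, -0.4, -1.2]
gripper_width: 0.0315
grip_force: 20.0
```

```bash
python3 -c "
from h import *
plan([.5397,.0152,.076])"
```

```text
clock 12.1667 travel [ 0.02 -0.02  1.95] rot [ 0.02 -0.01 -0.01] rows 1.4063515998785838 0.016978074186046223
```

apply_moves(travel=[[0,0,0.3],[0,0,0.6],[0,0,0.9],[0,0,1.2],[0,0,1.5],[0,0,1.8],[0,0,1.95],[0,0,1.95]], rotation=[[0,0,0],[0,0,0],[0,0,0],[0,0,0],[0,0,0],[0,0,0],[0,0,0],[0,0,0]], jaw=[20,20,20,20,20,20,20,20])

```text
clock: 12.83
eef_pos: [0.5393, 0.0143, 0.0747]
orientation: [-0.0, 0.739, 0.673, -0.0]
ft_force: [-1.7, -0.2, 4.4]
gripper_width: 0.0314
grip_force: 20.0
```

The tube is on the floor of the pocket. I release it and retreat.

apply_moves(travel=[[0,0,0],[0,0,0],[0,0,0],[0,0,0],[0,0,0],[0,0,0],[0,0,-1],[0,0,-2],[0,0,-3.3],[0,0,-4.3],[0,0,-4.3],[0,0,-4.3]], rotation=[[0,0,0],[0,0,0],[0,0,0],[0,0,0],[0,0,0],[0,0,0],[0,0,0],[0,0,0],[0,0,0],[0,0,0],[0,0,0],[0,0,0]], jaw=[70,70,70,70,70,70,70,70,70,70,70,70])

```text
clock: 13.83
eef_pos: [0.5405, 0.0147, 0.2055]
orientation: [0.001, 0.739, 0.674, 0.002]
ft_force: [-0.2, 0.1, -1.1]
gripper_width: 0.0698
grip_force: 0.0
```

```bash
python3 -c "
from h import *
print(r.observe()['eef_pos']);plan([.5515,.134,.2])"
```

```text
[0.54050257 0.01470947 0.205488  ]
clock 13.8333 travel [ 3.99 -0.    0.19] rot [ 0.04 -0.02 -0.  ] rows 2.87582783899416 0.03087537194888546
```

Run:
```python
from h import *
ci=r.camera_info('wrist'); w=r.camera('wrist')[:,:,::-1]
cv2.imwrite('pics/w7.png',cv2.resize(w,(800,600),interpolation=cv2.INTER_CUBIC))
for n,p in(('tall',[.5397,.012,.12]),('short',[.5454,.073,.1]),('old',[.5512,.135,.115])): print(n,proj(ci,np.array(p))*1.5625)
```

```text
tall [393.82858512 318.19219809]
short [393.83503509 181.05491129]
old [393.57274612  27.18564657]
```

View pics/w7.png

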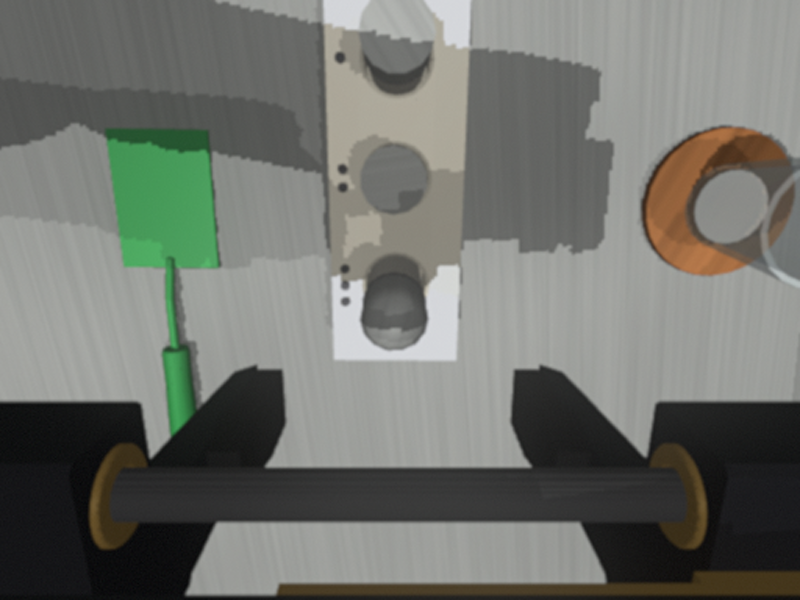

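All three are upright in line: the tall dome is at (394,316), the short top at (394,178) and the old tube's top near (397,35). Now I grip the old tube.

apply_moves(travel=[[4,0,0],[4,0,0],[4,0,0],[4,0,0],[4,0,0],[4,0,1.5],[4,0,3],[4,0,4.45],[4,0,4.45],[4,0,4.45],[4,0,4.45],[4,0,4.45],[4,0,4.45],[4,0,4.45],[4,0,4.45],[4,0,4.45],[4,0,4.45],[4,0,4.45],[4,0,4.45]], rotation=[[0,0,0],[0,0,0],[0,0,0],[0,0,0],[0,0,0],[0,0,0],[0,0,0],[0,0,0],[0,0,0],[0,0,0],[0,0,0],[0,0,0],[0,0,0],[0,0,0],[0,0,0],[0,0,0],[0,0,0],[0,0,0],[0,0,0]], jaw=[75,75,75,75,75,75,75,75,75,75,20,20,20,20,20,20,20,20,20], squeeze=25)

```text
clock: 15.47
eef_pos: [0.5508, 0.1341, 0.0709]
orientation: [0.0, 0.739, 0.674, 0.0]
ft_force: [-1.8, 0.6, 5.8]
gripper_width: 0.0314
grip_force: 25.0
```

apply_moves(travel=[[0,0,-0.5],[0,0,-1],[0,0,-1.5],[0,0,-2],[0,0,-3],[0,0,-4],[0,0,-5],[0,0,-6],[0,0,-6],[0,0,-6],[0,0,-6]], rotation=[[0,0,0],[0,0,0],[0,0,0],[0,0,0],[0,0,0],[0,0,0],[0,0,0],[0,0,0],[0,0,0],[0,0,0],[0,0,0]], jaw=[20,20,20,20,20,20,20,20,20,20,20])

```text
clock: 16.38
eef_pos: [0.5497, 0.134, 0.2494]
orientation: [-0.0, 0.739, 0.674, -0.001]
ft_force: [-0.7, 0.4, -1.0]
gripper_width: 0.0314
grip_force: 25.0
```

Run:
```python
from h import *
o=r.observe();print(o['eef_pos'],o['ft_force'],o['joints'])
az=np.radians(168)
z=np.array([np.sin(.45)*np.cos(az),np.sin(.45)*np.sin(az),np.cos(.45)])
lens=np.array([.740,-.205,.09])
tcp=lens+z*(.1+.061); print('tcp',tcp)
T=tool(az-np.pi,-z); plan(tcp,T); plan([.62,-.1,.26],tool(az-np.pi,-z))
```

```text
[0.54968487 0.13400283 0.24939115] [-0.67602719  0.42803763 -0.98620703] [-0.74109835  0.42090707  0.55696828  1.7796737  -0.25703755  1.01550247
 -0.17869115]
tcp [ 0.67150086 -0.19044006  0.23497198]
clock 16.3833 travel [-10.39   5.04   0.48] rot [-5.17 -0.3   1.32] rows 8.317929558060863 3.730396908592181
clock 16.3833 travel [-7.55  3.05 -0.35] rot [-5.17 -0.3   1.32] rows 5.864968726184682 3.730396908592181
```

apply_moves(travel=[[-10.4,5.04,0.0],[-10.4,5.04,0.0],[-10.4,5.04,0.0],[-10.4,5.04,0.0],[-10.4,5.04,0.0],[-10.4,5.04,0.0],[-10.4,5.04,0.0],[-10.4,5.04,0.0],[-10.4,5.04,0.0],[-10.4,5.04,0.0],[-10.4,5.04,0.0],[-10.4,5.04,0.0],[-10.4,5.04,0.0]], rotation=[[-0.5,0,0],[-1.2,-0.1,0.3],[-2.4,-0.1,0.6],[-3.6,-0.2,0.9],[-5.17,-0.3,1.32],[-5.17,-0.3,1.32],[-5.17,-0.3,1.32],[-5.17,-0.3,1.32],[-5.17,-0.3,1.32],[-5.17,-0.3,1.32],[-5.17,-0.3,1.32],[-5.17,-0.3,1.32],[-5.17,-0.3,1.32]], jaw=[20,20,20,20,20,20,20,20,20,20,20,20,20])

```text
clock: 17.47
eef_pos: [0.6717, -0.1881, 0.2492]
orientation: [0.173, 0.757, 0.614, 0.141]
ft_force: [0.6, -0.0, -0.6]
gripper_width: 0.0311
grip_force: 25.0
```

Run:
```python
from h import *
np.set_printoptions(precision=4,suppress=True)
o=r.observe();print(o['eef_pos'],o['joints'])
az=np.radians(168)
z=np.array([np.sin(.45)*np.cos(az),np.sin(.45)*np.sin(az),np.cos(.45)])
tcp=np.array([.740,-.205,.09])+z*.161; plan(tcp,tool(az-np.pi,-z))
for n in('wrist','scene'):
    ci=r.camera_info(n); im=r.camera(n); np.save(n+'8.npy',im)
    uv=proj(ci,np.array([.74,-.205,.09])); print(n,'lens pred',uv)
    g=im.min(2); m=(g>150).astype(np.uint8)
    k,lab,st,ce=cv2.connectedComponentsWithStats(m)
    for i in range(1,k):
        if st[i,4]>25 and np.hypot(*(ce[i]-uv))<70: print(st[i],ce[i],'z=.09 ->',at(ci,*ce[i],.09))
```

```text
[ 0.6717 -0.1881  0.2492] [-0.1491  0.4294  0.4664  1.8353 -0.4323  0.4995  0.3675]
clock 17.4667 travel [-0.08 -0.2   0.43] rot [-0.01 -0.02  0.02] rows 0.3459242264282309 0.021916480911497182
wrist lens pred [247.5996 175.4152]
[ 217  146   62   56 1496] [246.8255 170.0635] z=.09 -> [ 0.7403 -0.1995  0.09  ]
[235 164  26  25 514] [247.2607 175.7257] z=.09 -> [ 0.7396 -0.2052  0.09  ]
scene lens pred [192.6647 219.0849]
[166 196  17  18  74] [172.5676 204.027 ] z=.09 -> [ 0.6887 -0.2798  0.09  ]
```

The wrist camera puts the lens at (0.7396, -0.2052), as expected. I make the last small adjustment and hold.

apply_moves(travel=[[-0.08,-0.2,0.4],[-0.08,-0.2,0.4],[-0.08,-0.2,0.4],[-0.08,-0.2,0.4],[-0.08,-0.2,0.4],[-0.08,-0.2,0.4],[-0.08,-0.2,0.4],[-0.08,-0.2,0.4],[-0.08,-0.2,0.4],[-0.08,-0.2,0.4],[-0.08,-0.2,0.4],[-0.08,-0.2,0.4]], rotation=[[0,0,0],[0,0,0],[0,0,0],[0,0,0],[0,0,0],[0,0,0],[0,0,0],[0,0,0],[0,0,0],[0,0,0],[0,0,0],[0,0,0]], jaw=[20,20,20,20,20,20,20,20,20,20,20,20])

```text
clock: 18.57
eef_pos: [0.6715, -0.193, 0.237]
orientation: [0.174, 0.758, 0.613, 0.141]
ft_force: [0.4, 0.9, -1.8]
gripper_width: 0.0316
grip_force: 25.0
```

Run:
```python
from h import *
np.set_printoptions(precision=4,suppress=True)
az=np.radians(168)
z=np.array([np.sin(.45)*np.cos(az),np.sin(.45)*np.sin(az),np.cos(.45)])
L=np.array([.740,-.205,.09]); plan(L+z*.161,tool(az-np.pi,-z)); o=r.observe()
# where the tube's base rim should appear in the wrist view, against the dark tube silhouette
ci=r.camera_info('wrist'); im=r.camera('wrist').astype(int).min(2)
Q=rot(o['orientation']); b=[proj(ci,o['eef_pos']+Q.apply([s*.016,t*.016,.061])) for s,t in((1,0),(0,1),(0,-1))]
print('base rim pred',b,'speed',np.abs(o['dq']).max(),o['grip_force'])
c=int(b[0][0]); print(im[150:260:3,c]); rr=int(b[1][1])+4; print(rr,im[rr,200:300:3])
```

```text
clock 18.5667 travel [ 0.09 -0.04  0.05] rot [ 0.02 -0.   -0.01] rows 0.07907827278589447 0.013995523264128042
base rim pred [array([253.0231, 188.0476]), array([277.4353, 211.5733]), array([228.6286, 211.5379])] speed 0.0027380612936822413 24.98932907357812
[203 166  63  95 186 185 187 198 197 197 197 196 161  85 117 116 115 116
 115 114 114 112 112 112 112 111 110  85  84  89  88  87  86  86  86  86
  85]
215 [210 213 215 213 215 216 216 212 218 213 143 107 112 111 113 111 111 111
 113 110 111 110 109 109 109 107 121 216 211 212 209 191 191 191]
```

```bash
python3 -c "
from workcell import r
print(r.sign_off())"
```

```text
the job is handed in; nothing more can be done
None
```

I handed the job in at about 19 s on the robot's clock: the short tube is in pocket 2, the tall tube in pocket 3, and the oldest tube is held still about 100 mm from the lens; sign-off returned no verdict, and the reader's lean direction is only known to a few degrees.

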